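# Unlock the glass store with a stiff key

### The arm

A 6-joint arm with a two-finger parallel gripper is mounted at the origin on the work surface. World frame = base frame: x ahead of the robot, y to its left, z up, the work surface at z = 0. Lengths are in mm, angles in rad, forces in N, time in s.
With the tool pointing down it reaches from about 350 to 875 mm from the base axis. Payload 4.2 kg.
Tool frame: the origin (TCP) lies on the mounting face of the last link; the fingertips stand 173 mm ahead of it and the grasp point (between the pads) lies 155 mm ahead of it; z points along the fingers, y is the direction in which the jaws open and shut (so a half turn about z gives the same grasp; the last joint's range is limited). The gripper opens to 85 mm and grips with 20 to 120 N. Pads are 22 mm wide; open, the fingers measure 114 mm over their backs; the gripper's body (76 mm by 85 mm) begins 54 mm behind the grasp point. The pads swing forward as they close: fully open they stand 13 mm farther back than shut.
Start: joints at [0.259, 0.385, 0.008, 0, -1.194, -0.259], TCP at [624.98, 0.025, 404.712] pointing down, gripper open.
Joint ranges: [-3.14, 3.14], [-1.21, 2.06], [-1.07, 1.41], [-3.16, 2.05], [-2.99, -0.16], [-3.1, 3.1]. Speed limits (rad/s): [2.79, 2.79, 3.14, 3.14, 3.14, 3.14].

### API

Orientations are given as a unit quaternion [x, y, z, w].
In Python, from bench import arm gives the robot as it stands. The module is installed in compiled form; this text tells all that it offers.
- The arm moves only by the tool play_rows, never from a script. Its argument "moves" is a list of rows, each a list of 3 entries, a list of its own where there are three numbers: the shift along the world's x, y, z in units of 30 cm (1.0 is 30 cm), then the turn about the world's z in units of 30 degrees (1.0 is 30 degrees), then the gripper's target within -1 to 1 (shut at 1, half-way at 0, fully open at -1). In form: [[[x, y, z], turn, jaw], ...]. A call has 1 to 12 rows; each row is the pose to reach, as a shift and turn from the pose measured when the call began; what a row does not reach only later rows make up. A row lasts 1/8 s, in which the tool goes at most 62.5 mm and 10.7 degrees, less where a joint would pass 70% of its speed; a pose out of reach is approached as far as the arm can. A call with a number of a shift or a turn outside -1 to 1 is refused whole. A call with a gripper value outside its range is refused whole. The fingers move at their own pace and stop on an object; the grip force is fixed at half the most. Time passes only in rows, so rows that repeat a pose let the fingers close. It gives the time, the measured TCP pose, the force and the opening at its end, in the units of the state.
- arm.read_state(): the state, without advancing time (a new reading comes with each control period).
- arm.get_image(name): name is "scene" or "side" or "wrist"; returns a dict with "pixels" (384x512x3 uint8, red, green, blue), "vfov" (degrees; the focal length in pixels is half the picture's height over the tangent of half this angle, whatever the lens; pixels are square), "cx", "cy" (the principal point, pixels), "xyz" and "rotation" of the camera in the world. Camera axes: x right, y up, looking along -z (the intrinsics and any distortion apply to the point x, -y, -z); pixel columns grow to the right and rows downward; lengths in mm; the calibration is good to about 2 mm. A picture is of the moment at which its call begins. There is no depth.
- arm.job_done(): hands the job in, once; it reports no verdict.
Trained networks look in a picture, given as the dict that the camera call returned (one of the last four; its "shot" number tells which), for a name from the list of things; names that differ only in an ending like _2 or _b are one class to them, and where a whole thing is asked for, a point or a joint stands for the part that bears it (a point fixed in the world has none). Each returns a list of dicts, best first, with "conf" (0 to 1); they miss things now and then, are a little off and sometimes report something else, mostly with a low value. They report only what shows in the picture. A call takes as long as a camera call. They do not tell look-alikes from the thing itself.
- arm.look_for(name, picture): "centre" ([x, y, z] in mm, in world coordinates, good to about 4 mm: the middle of the surface that is visible of it).
The state is a dict: "clock": time; "joints": joint angles; "joint_vel": joint speeds; "joint_efforts": joint torques, N m; "position": TCP position; "ee_rot": TCP orientation; "contact_force": force on the tool from outside, world axes, zero at the start; "wrist_torque": the same for the moment, N m; "gripper_width": finger opening in mm.
Only numpy, scipy, OpenCV 4.12 (cv2) and the standard library are available. Lean on these libraries where they do the work, as an engineer would, in place of code of your own. Each camera call takes 0.05 s, during which the arm holds its last target.

### The job

The grey steel glass store on the mosaic bench is locked: take the key with the square head out of the wooden key block, put its blade in the lock on top of the store and, without ever forcing it, feel for the keyway by easing the key round until the blade slips fully home. Only then turn it clockwise until the bolt lets go and the drawer springs out, and leave the key standing in the lock. Leave the round-headed key in its place and do not push the other things on the bench about.

Things in the scene. Friction and masses are not known exactly. Their poses are not given: they have to be found in the camera images.
- key_bow (a point): The key to use: brass, upright in the key block, 79 mm long, 90 g; the same after half a turn. Point: centre of its square head (bow), a plate 30 mm (own x) by 8 mm thick (own y) by 34 mm high (own z, up while it stands), 62 mm above the blade's tip; pinch it across the 8 mm. Below the head a neck 12 x 8 x 12 mm, then a collar 28 x 12 x 3 mm that begins 30 mm above the tip.
- key_tip (a point): Centre of the lower end of the key's flat blade, 62 mm below key_bow, same axes. The blade is 20 mm wide (own x), 5 mm thick (own y), 30 mm long; its end is chamfered over the last 0.75 mm to 18.5 x 4.6 mm. More than 45 N between key and lock counts as forcing.
- lock_mouth (a point): Centre of the lock's round mouth on top of the store, 116 mm above the bench; axes are the store's (z up, -x towards the drawer's front). The mouth is dished, about 31 mm across at the top, and narrows within 6 mm to a round throat 21.6 mm across.
- lock_face (a point): On the lock's axis, 14 mm below lock_mouth: flat face of the plug, with a keyway 21.5 x 7 mm, 13 mm deep, no lead-in. Locked, its long side lies anywhere from 0.2 to 1.2 rad anticlockwise (from above) of the store's x axis; no reading gives it, so feel for it (or see it): at a wrong angle the blade stops on this face, at the right one (within about 0.08 rad) it slips in. The plug must not be turned before the key is home.
- lock_seat (a point): Floor of the keyway, 27 mm below lock_mouth; fully home, key_tip is here (collar 3 mm above the mouth) and it stays so by itself. The plug then turns clockwise from above, stiffly (0.2 N m), no spring; the bolt is clear with the keyway 0.15 rad clockwise of the store's x axis; stop at 0.4. The blade has 0.1 rad of play.
- drawer (a joint): How far the store's drawer has come out (m): about 0 while the bolt holds it, 0.045 when it has sprung fully out towards the store's -x side.
- store: The locked store, a grey steel box 240 (x) x 220 (y) x 110 mm high, fixed to the bench; origin at the centre of its underside; the drawer fills its -x face, the lock is in the middle of its top.
- key_block: Wooden key block 60 (x) x 150 (y) x 38 mm high, fixed to the bench, with slots 22 x 7 mm (long along x) 40 mm either side of its centre along y; the square-headed key stands in one, the round-headed in the other, at random, each hanging by its collar with the blade 30 mm deep. Origin at the centre of the underside.
- other_key_bow (a point): Centre of the round head (34 mm across, 8 mm thick) of the other brass key, same heights, blade only 12 mm wide; leave it in the block.
- tin: Open tin, 80 mm across, 110 mm high, loose; origin under its centre.
- jar: Closed jar, 60 mm across, 70 mm high, loose; origin under its centre.
- tub: White bowl, 70 mm across, 35 mm high, loose; origin under its centre.
- brush: Flat brush, 170 mm long, 20 mm high, loose, lying along its own x; origin under its centre.
- nippers: Tile nippers, 180 mm long, 70 mm wide, 12 mm high, loose, jaws to own +x; origin under the pivot.
Not all that is in view belongs to the job. What is shaped like the part that bears key_bow but green is not meant.

How it is judged (in metres and radians):
On the way, in this order (a step that is already met when the one before it is completed fails the run):
1. the square-headed key stands upright in the lock with its blade fully home (tip within 4 mm of the keyway's floor) (distance between key_tip and lock_seat below 0.004 m and angle between key_tip's own z axis and vertical below 0.15 rad), for 0.1 s.
2. the key, still in the lock (tip within 8 mm of the keyway's floor), has been turned and the drawer has sprung out by more than 35 mm (value of joint drawer above 0.035 m and distance between key_tip and lock_seat below 0.008 m), for 0.1 s.
At the end, for the whole second after the job is handed in: The drawer is out by more than 35 mm; the square-headed key stands in the lock (tip within 8 mm of the keyway's floor, within 0.2 rad of upright), released (all of step 2 and angle between key_tip's own z axis and vertical below 0.2 rad); the robot touches nothing.
It fails at once if the key is forced: more than 45 N between key and store or lock (contact force between key and store above 45 N).
It fails at once if the robot itself pushes on the store with more than 25 N (contact force between any of the fingers, the arm and store above 25 N).
It fails at once if the round-headed key is moved by more than 15 mm (distance of other_key_bow from where it was at the start of the episode above 0.015 m).
It fails at once if another thing on the bench is moved by more than 30 mm (distance of any of tin, jar, tub, brush, nippers from where it was at the start of the episode above 0.03 m).
It also fails if it takes over 64 s, if anything falls off the work surface, if the arm or the gripper's body presses on something with over 40 N, if the wrist force passes 120 N, or if a joint passes its speed limit or range.

## Working session

There is one attempt and no reset: what is moved stays moved. The work goes in short steps, Python scripts to look and compute and a tool call to move; the robot and the scene stay as the last step left them, time stands still between calls to the robot, and variables do not carry over. Pictures are saved under pics/ and viewed, and the job is handed in when it is done.

Besides the shell and the picture viewer there is one more tool, called after "Emit:" as a command line: name --argument value ..., lists and objects as JSON in quotes. play_rows: Moves the arm, as the interface text tells. Shifts and turns lie within -1 to 1; 1 stands for 30 cm of shift or 30 degrees of turn. Its arguments: {"type":"object","properties":{"moves":{"type":"array"}},"required":["moves"]}

```bash
mkdir -p pics; cat > h.py <<'E'
import numpy as np, cv2
from bench import arm
def shot(name,fn=None):
    p=arm.get_image(name)
    if fn: cv2.imwrite('pics/'+fn, cv2.cvtColor(p['pixels'],cv2.COLOR_RGB2BGR))
    return p
def R_of(p):
    r=np.array(p['rotation'],float)
    if r.shape==(3,3): return r
    from scipy.spatial.transform import Rotation
    return Rotation.from_quat(r).as_matrix()
def f_of(p): return p['pixels'].shape[0]/2/np.tan(np.radians(p['vfov'])/2)
def proj(p,X):
    c=R_of(p).T@(np.array(X,float)-np.array(p['xyz'])); f=f_of(p)
    return p['cx']+f*c[0]/-c[2], p['cy']-f*c[1]/-c[2]
def ray(p,u,v):
    f=f_of(p); d=np.array([(u-p['cx'])/f,-(v-p['cy'])/f,-1.]); d=R_of(p)@d
    return np.array(p['xyz'],float),d/np.linalg.norm(d)
def onz(p,u,v,z):
    o,d=ray(p,u,v); return o+d*(z-o[2])/d[2]
def tri(obs):
    A=np.zeros((3,3));b=np.zeros(3)
    for p,u,v in obs:
        o,d=ray(p,u,v);M=np.eye(3)-np.outer(d,d);A+=M;b+=M@o
    X=np.linalg.solve(A,b); return X
def crop(p,u,v,r,fn,s=None):
    a=p['pixels'];u=int(u);v=int(v)
    c=a[max(0,v-r):v+r,max(0,u-r):u+r]
    s=s or 560//(2*r); 
    cv2.imwrite('pics/'+fn,cv2.cvtColor(cv2.resize(c,None,fx=s,fy=s,interpolation=cv2.INTER_CUBIC),cv2.COLOR_RGB2BGR))
E
python3 - <<'E'
from h import *
for n in('scene','side','wrist'):
    p=shot(n,n+'0.png')
    print(n,{k:v for k,v in p.items() if k!='pixels'})
    for t in ['key_bow','other_key_bow','store','key_block','lock_mouth','tin','jar','tub','brush','nippers']:
        try: print(t,[(np.round(d['centre']).tolist(),round(d['conf'],2),np.round(proj(p,d['centre'])).tolist()) for d in arm.look_for(t,p)][:4])
        except Exception as e: print(t,e)
print(arm.read_state())
E
```

```text
scene {'vfov': 52.08904457797715, 'cx': 259.0125144015592, 'cy': 189.2254403343973, 'xyz': array([1053.69447409,   -4.51950692, 1055.75666254]), 'rotation': array([0.16555204, 0.18008995, 0.69453831, 0.67659195]), 'shot': 1}
key_bow [([559.0, -315.0, 71.0], 0.59, [159.0, 198.0]), ([453.0, -373.0, 54.0], 0.56, [147.0, 169.0]), ([604.0, -408.0, 63.0], 0.55, [124.0, 213.0])]
other_key_bow [([542.0, -239.0, 69.0], 0.57, [187.0, 194.0])]
store [([646.0, 188.0, 110.0], 0.96, [343.0, 225.0])]
key_block [([558.0, -280.0, 35.0], 0.92, [174.0, 204.0])]
lock_mouth [([649.0, 189.0, 109.0], 0.83, [343.0, 226.0])]
tin [([682.0, -340.0, 74.0], 0.82, [142.0, 238.0])]
jar [([744.0, -173.0, 69.0], 0.66, [203.0, 263.0])]
tub [([361.0, -98.0, 16.0], 0.76, [241.0, 152.0])]
brush [([345.0, -260.0, 19.0], 0.57, [190.0, 146.0])]
nippers [([315.0, 341.0, 10.0], 0.67, [378.0, 143.0])]
side {'vfov': 53.1185770157888, 'cx': 255.15580301555445, 'cy': 192.26875944971363, 'xyz': array([  28.06510056, -539.34332996,  859.75602201]), 'rotation': array([ 0.34103089, -0.13195971, -0.34017914,  0.86635023]), 'shot': 2}
[... 1359 characters left out ...]
 1.65, 'joints': array([ 2.58522392e-01,  3.84690554e-01,  7.89606843e-03,  9.22026924e-06,
       -1.19399798e+00, -2.58612123e-01]), 'joint_vel': array([ 0.00048882,  0.00144418,  0.0004058 ,  0.00010797,  0.00027171,
       -0.00298181]), 'joint_efforts': array([-1.50916680e-03, -3.92085242e+01,  1.88613760e+01,  4.19050634e+00,
       -4.02397573e-04,  1.22324209e-05]), 'position': array([ 6.24977733e+02, -2.48814980e-02,  4.04717612e+02]), 'ee_rot': array([-7.07076255e-01,  7.07137306e-01, -4.67548957e-06, -4.87691174e-07]), 'contact_force': array([-0.00764073,  0.91134055, -0.09672883]), 'wrist_torque': array([-0.04260081, -0.01985621, -0.00669884]), 'gripper_width': 85.47294602797044}
```

View pics/scene0.png

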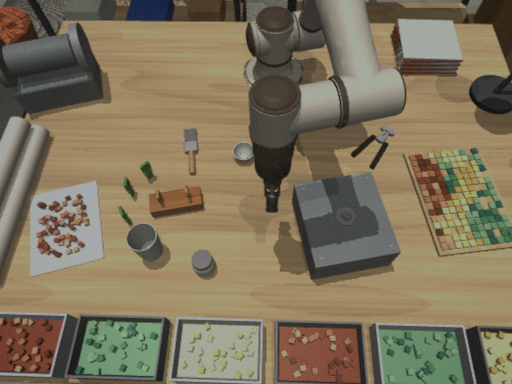

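View pics/side0.png

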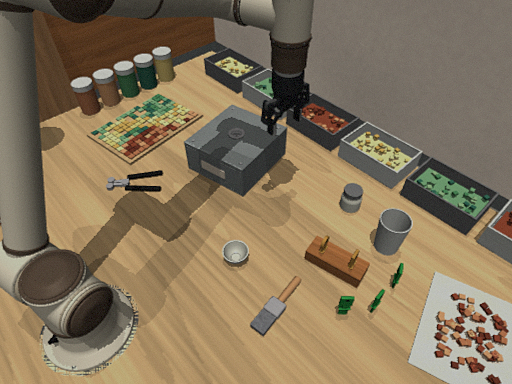

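View pics/wrist0.png

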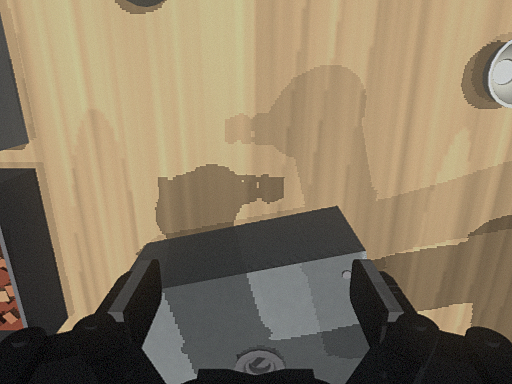

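```bash
python3 - <<'E'
from h import *
s=shot('scene');d=shot('side');w=shot('wrist')
crop(s,175,195,35,'c1.png');crop(d,338,255,40,'c2.png')
crop(s,345,215,35,'c3.png');crop(d,236,132,35,'c4.png')
crop(w,260,350,40,'c5.png')
import itertools
obs=[(s,345,215),(d,236,132),(w,260,362)]
for c in [obs,obs[:2],obs[1:],[obs[0],obs[2]]]:
    X=tri(c);print(X.round(1),[np.round(proj(p,X),1).tolist() for p,_,_ in obs])
st=arm.read_state()
print(st['clock'],[np.round(proj(p,st['position']),0) for p in(s,d)])
i=[cv2.imread(f'pics/c{k}.png') for k in (1,2,3,4,5)]
i=[cv2.resize(x,(390,290)) if x.shape[0]!=x.shape[1] else cv2.resize(x,(290,290)) for x in i]
i=[cv2.resize(x,(266,266)) for x in i]
cv2.imwrite('pics/m1.png',np.vstack([np.hstack(i[:3]),np.hstack(i[3:]+[i[0]*0])]))
E
```

```text
[620.9 192.  115.3] [[343.9, 215.5], [235.9, 133.5], [258.9, 369.3]]
[621.9 193.3 120.2] [[344.8, 215.1], [235.8, 131.9], [257.8, 374.4]]
[620.  186.7 118.7] [[342.1, 214.6], [236.8, 133.6], [259.8, 368.0]]
[617.4 195.6 105.2] [[344.5, 215.9], [234.4, 136.0], [262.1, 363.9]]
1.8 [array([272., 155.]), array([287.,  71.])]
```

View pics/m1.png

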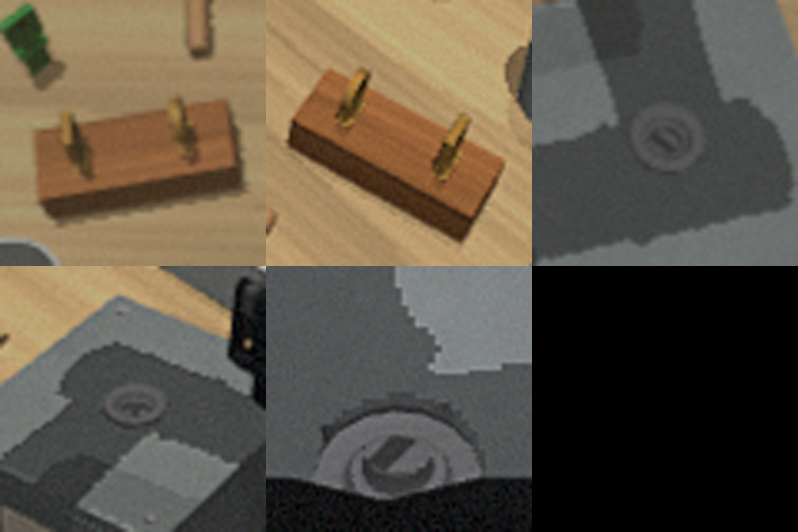

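Emit:
play_rows --moves '[[[-0.1,-0.4,0],1,-1],[[-0.1,-0.4,0],1,-1],[[-0.1,-0.4,0],1,-1]]'

```text
clock: 2.17
position: [593.8, -123.2, 404.9]
ee_rot: [0.866, -0.5, -0.0, 0.0]
contact_force: [0.4, 0.6, 0.7]
gripper_width: 85.7
```

Emit:
play_rows --moves '[[[-0.1,-0.4,0],1,-1],[[-0.1,-0.4,0],1,-1],[[-0.1,-0.4,0],1,-1]]'

```text
clock: 2.55
position: [562.7, -246.3, 404.8]
ee_rot: [0.966, -0.258, -0.0, 0.0]
contact_force: [-0.1, 0.0, -0.0]
gripper_width: 85.5
```

Emit:
play_rows --moves '[[[-0.02,-0.13,-0.1],1,-1],[[-0.02,-0.13,-0.1],1,-1],[[-0.02,-0.13,-0.1],1,-1],[[-0.02,-0.13,-0.1],1,-1]]'

```text
clock: 3.05
position: [556.7, -285.4, 374.8]
ee_rot: [1.0, 0.0, -0.0, 0.0]
contact_force: [-0.8, 0.1, 0.0]
gripper_width: 85.4
```

```bash
python3 - <<'E'
from h import *
w=shot('wrist','w1.png')
st=arm.read_state()
print(st)
print(w['xyz'],R_of(w).round(3))
for t in ['key_bow','other_key_bow','key_block']:
    print(t,[(np.round(d['centre']).tolist(),round(d['conf'],2),np.round(proj(w,d['centre'])).tolist()) for d in arm.look_for(t,w)][:4])
E
```

```text
{'clock': 3.1, 'joints': array([-2.15091269e-01,  4.06618244e-01, -3.53703593e-02,  7.92715083e-04,
       -1.12865565e+00,  1.78525984e+00]), 'joint_vel': array([ 0.00488079, -0.00303227, -0.00104603, -0.00122813,  0.00010581,
       -0.00064075]), 'joint_efforts': array([-1.17648924e-01, -3.96602869e+01,  1.83073479e+01,  4.07434344e+00,
       -3.26858972e-04,  6.02795673e-02]), 'position': array([ 556.69871429, -285.28267894,  374.8347997 ]), 'ee_rot': array([ 9.99999923e-01, -1.44313130e-04, -2.06596772e-06,  3.66230042e-04]), 'contact_force': array([-0.103814  ,  0.80819407,  0.19861838]), 'wrist_torque': array([ 0.00357833, -0.00651839, -0.00022473]), 'gripper_width': 85.4452982469597}
[ 640.74467328 -285.8365466   343.17882167] [[-0.     0.945  0.328]
 [-1.    -0.     0.   ]
 [ 0.    -0.328  0.945]]
key_bow [([453.0, -370.0, 46.0], 0.89, [337.0, 271.0]), ([511.0, -414.0, 58.0], 0.84, [393.0, 223.0]), ([608.0, -412.0, 66.0], 0.7, [409.0, 120.0]), ([554.0, -318.0, 85.0], 0.69, [294.0, 189.0])]
other_key_bow [([538.0, -242.0, 75.0], 0.82, [205.0, 204.0])]
key_block [([551.0, -280.0, 37.0], 0.9, [250.0, 176.0])]
```

View pics/w1.png

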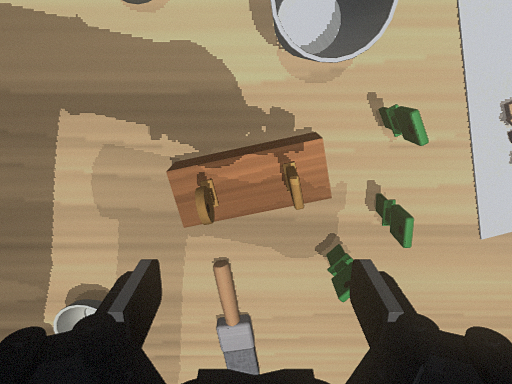

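```bash
python3 - <<'E'
from h import *
im=cv2.imread('pics/w1.png')
cv2.imwrite('pics/w1c.png',cv2.resize(im[120:240,150:350],None,fx=4,fy=4,interpolation=cv2.INTER_CUBIC))
for n in('scene','side'):
    im=cv2.imread(f'pics/{n}0.png')
    c=im[170:225,140:215] if n=='scene' else im[225:290,300:375]
    cv2.imwrite(f'pics/{n}c.png',cv2.resize(c,None,fx=8,fy=8,interpolation=cv2.INTER_CUBIC))
E
```

```text
(no output)
```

View pics/w1c.png

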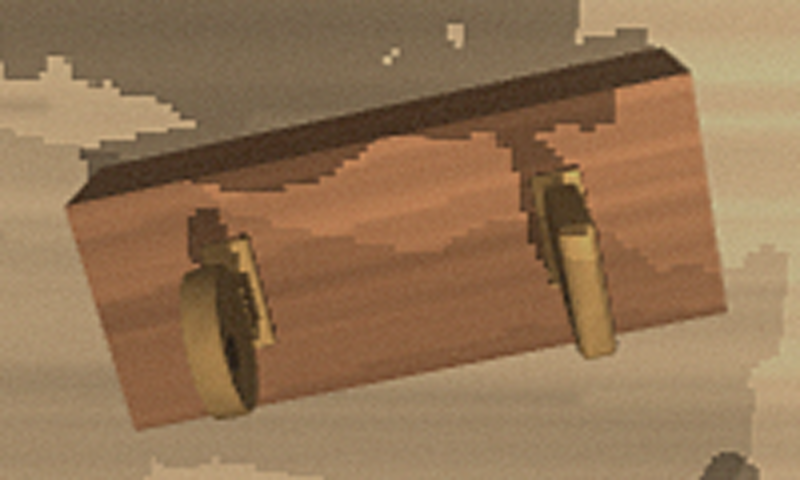

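View pics/scenec.png

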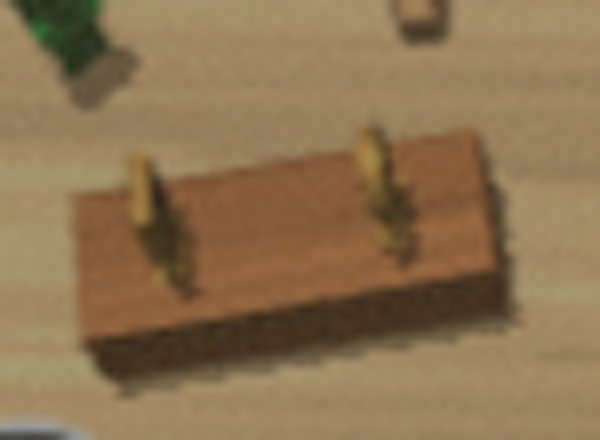

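View pics/sidec.png

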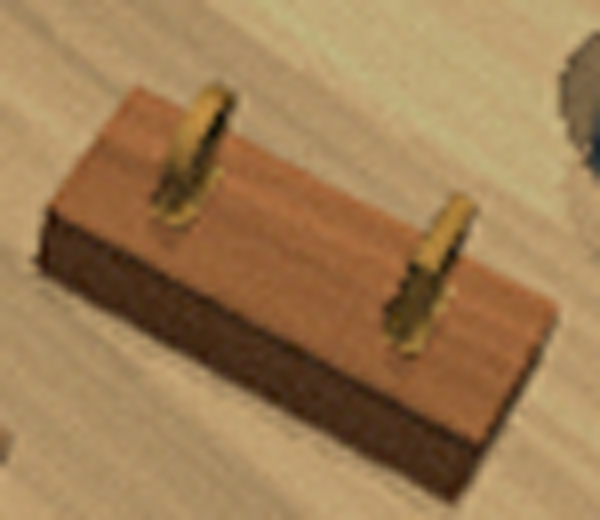

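```bash
cat >k.py <<'E'
from h import *
w=shot('wrist')
cor=np.array([[68,205],[690,72],[726,312],[135,430]])/4+[150,120]
P=np.array([onz(w,*c,38) for c in cor])[:,:2]
print(P.round(1)); ctr=P.mean(0)
e=lambda a,b:P[b]-P[a]
print('c',ctr.round(1),'lens',[np.linalg.norm(e(*q)).round(1) for q in((0,1),(1,2),(2,3),(3,0))])
for q in((1,0),(2,3)): d=e(*q); print('y-dir yaw',np.arctan2(-d[0],d[1]).round(3))
for q in((2,1),(3,0)): d=e(*q); print('x-dir yaw',np.arctan2(d[1],d[0]).round(3))
top=np.array([[560,232],[597,232],[614,350],[587,355]])/4+[150,120]
T=np.array([onz(w,*c,87) for c in top])[:,:2];print(T.round(1),T.mean(0))
# top centre in the three views
o=[(w,)+tuple(top.mean(0))]
import sys
s=shot('scene');d=shot('side')
o+= [(s,140/8+140,187/8+170),(d,445/8+300,235/8+225)]
X=tri(o);print('tri',X.round(1),[np.round(np.array(proj(p,X))-[u,v],1) for p,u,v in o])
X=tri(o[1:]);print('tri2',X.round(1))
E
python3 k.py
```

```text
[[ 556.2 -202.1]
 [ 587.8 -347.2]
 [ 529.3 -359.8]
 [ 497.8 -213.9]]
c [ 542.8 -280.7] lens [np.float64(148.5), np.float64(59.8), np.float64(149.3), np.float64(59.6)]
y-dir yaw 0.214
y-dir yaw 0.213
x-dir yaw 0.213
x-dir yaw 0.199
[[ 564.2 -313.4]
 [ 564.3 -320.8]
 [ 538.9 -325.4]
 [ 537.8 -319.9]] [ 551.28140546 -319.87572562]
tri [ 551.6 -319.8   85.4] [array([-0.2, -0.7]), array([-0.9,  0.1]), array([-1.1, -0.2])]
tri2 [ 552.  -319.7   85.1]
```

Emit:
play_rows --moves '[[[-0.0173,-0.115,0],0.407,-1],[[-0.0173,-0.115,-0.15],0.407,-1],[[-0.0173,-0.115,-0.3],0.407,-1],[[-0.0173,-0.115,-0.42],0.407,-1],[[-0.0173,-0.115,-0.499],0.407,-1],[[-0.0173,-0.115,-0.499],0.407,-1]]'

```text
clock: 4.15
position: [551.0, -319.4, 223.1]
ee_rot: [0.994, 0.107, -0.002, -0.001]
contact_force: [-0.2, 0.1, 0.6]
gripper_width: 85.3
```

```bash
python3 - <<'E'
from h import *
w=shot('wrist','w2.png')
st=arm.read_state();print(st['clock'],st['position'],st['contact_force'])
E
```

```text
4.2 [ 551.68354405 -319.64424177  224.92923528] [-0.05085    -1.34119168  0.61215964]
```

View pics/w2.png

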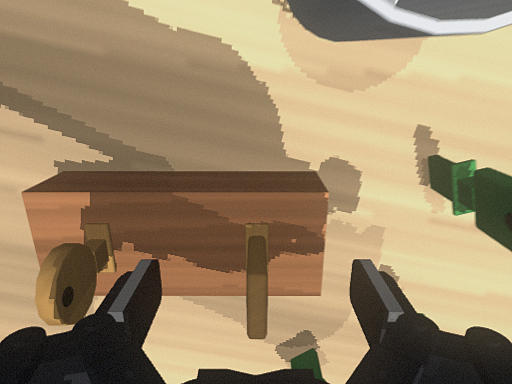

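Emit:
play_rows --moves '[[[0,0,0],0,1],[[0,0,0],0,1],[[0,0,0],0,1],[[0,0,0],0,1],[[0,0,0],0,1],[[0,0,0],0,1]]'

```text
clock: 4.95
position: [551.8, -319.7, 225.4]
ee_rot: [0.994, 0.107, -0.0, 0.001]
contact_force: [-0.4, 0.5, 3.5]
gripper_width: 7.4
```

Emit:
play_rows --moves '[[[0,0,0.03],0,1],[[0,0,0.1],0,1],[[0,0,0.25],0,1],[[0,0,0.4],0,1],[[0,0,0.5],0,1],[[0,0,0.5],0,1]]'

```text
clock: 5.7
position: [552.0, -319.8, 378.9]
ee_rot: [0.994, 0.107, 0.003, 0.002]
contact_force: [-0.3, 0.3, -1.1]
gripper_width: 7.1
```

```bash
python3 - <<'E'
from h import *
w=shot('wrist','w3.png')
st=arm.read_state();print(st['clock'],st['position'],st['contact_force'],st['gripper_width'])
E
```

```text
5.75 [ 551.61228772 -319.57757408  376.38232169] [-0.20153188  0.48048482 -0.56382481] 7.084831929541789
```

View pics/w3.png

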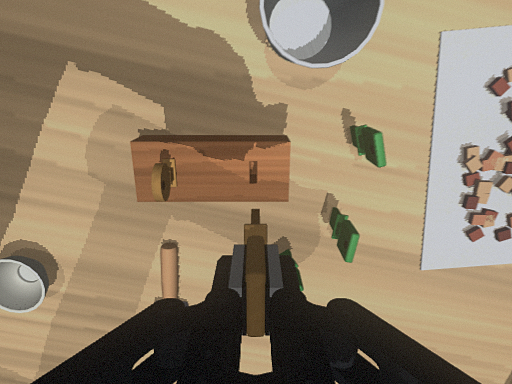

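Emit:
play_rows --moves '[[[0.01,0,0],0,1],[[0.03,0.2,0.02],0,1],[[0.05,0.4,0.03],0,1],[[0.08,0.6,0.03],0,1],[[0.1,0.8,0.03],0,1],[[0.12,1,0.03],0,1]]'

```text
clock: 6.5
position: [587.6, -17.5, 383.8]
ee_rot: [0.994, 0.107, -0.001, 0.001]
contact_force: [0.3, -0.3, -1.0]
gripper_width: 7.1
```

Emit:
play_rows --moves '[[[0.01,0.2,0],0,1],[[0.01,0.4,0],0,1],[[0.01,0.6,0],0,1],[[0.01,0.67,0],0,1],[[0.01,0.69,0],0,1],[[0.01,0.69,0],0,1]]'

```text
clock: 7.25
position: [590.6, 188.7, 383.2]
ee_rot: [0.994, 0.107, -0.001, 0.001]
contact_force: [-0.6, -0.9, -0.3]
gripper_width: 7.6
```

```bash
python3 - <<'E'
from h import *
w=shot('wrist','w4.png')
st=arm.read_state();print(st['clock'],st['position'],st['ee_rot'],st['joints'],st['contact_force'],st['gripper_width'])
crop(w,*proj(w,[621,192,116]),60,'w4c.png');print(proj(w,[621,192,116]))
E
```

```text
7.3 [590.64652312 188.19578046 383.43472453] [ 0.99430657  0.10654625 -0.00109145  0.00107034] [ 5.69377748e-01  3.91433193e-01 -3.68793574e-02  1.03353660e-03
 -1.14539280e+00  1.21448867e+00] [-0.82769971 -1.03256175 -1.9255895 ] 7.3216396959033645
(np.float64(258.77066951890583), np.float64(154.59143412453466))
```

View pics/w4.png

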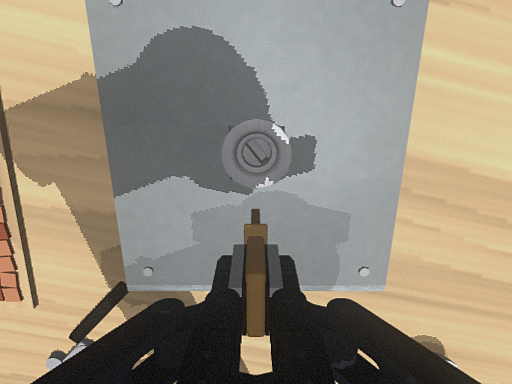

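View pics/w4c.png

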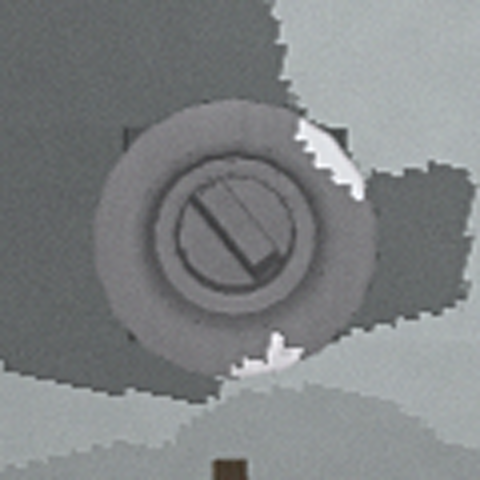

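```bash
python3 - <<'E'
from h import *
w=shot('wrist')
g=lambda x,y:(198+x/4-.375,94+y/4-.375)
sc=np.array([onz(w,*c,110)[:2] for c in [(115,1),(398,1),(148,271),(364,271)]])
print(sc.round(1),sc.mean(0).round(1))
for a,b in((1,0),(3,2)): d=sc[b]-sc[a];print(np.linalg.norm(d),np.arctan2(d[1],d[0]))
for a,b in((0,2),(1,3)): d=sc[b]-sc[a];print(np.linalg.norm(d),np.arctan2(d[1],d[0]))
K=np.array([onz(w,*g(*c),102)[:2] for c in [(190,197),(257,277),(283,250),(228,180)]])
print(K.round(1),K.mean(0))
for a,b in((0,1),(3,2),(0,3),(1,2)):
    d=K[b]-K[a];print(np.linalg.norm(d).round(1),np.arctan2(d[1],d[0]).round(3))
print('flange',onz(w,*g(236.5,239),116),'plug',onz(w,*g(237,235),102),'throat',onz(w,*g(235,234),110))
for z,a,b in((116,(95,239),(378,239)),(102,(177,235),(297,235)),(110,(152,234),(318,234))):
    print(z,np.linalg.norm(onz(w,*g(*a),z)-onz(w,*g(*b),z)))
s=shot('scene');d=shot('side')
L=[623.,192,116]
crop(s,345,214,30,'s5.png');crop(d,236,132,30,'d5.png')
print(int(345)-30,214-30,proj(s,L),proj(d,L))
i=[cv2.imread(f'pics/{k}5.png') for k in 'sd']
cv2.imwrite('pics/m5.png',cv2.resize(np.hstack(i),None,fx=.7,fy=.7)); print(i[0].shape)
E
```

```text
[[697.9 302.3]
 [736.1 125.7]
 [503.6 260.3]
 [541.5  84. ]] [619.8 193.1]
180.65933708820592 1.784088003794991
180.35395033763837 1.7827193506109282
198.80214371901596 -2.928721202291676
199.0493483972086 -2.9302557565976004
[[624.6 202.7]
 [612.2 187. ]
 [618.4 183.3]
 [629.3 196.4]] [621.10600301 192.31907079]
20.0 -2.241
17.0 -2.264
7.8 -0.936
7.2 -0.537
flange [621.63436051 193.14780994 116.        ] plug [619.37444448 192.47441003 102.        ] throat [621.18912731 193.29703531 110.        ]
116 50.79321894914816
102 22.79423979190261
110 30.513911938599023
315 184 (np.float64(344.0403153983453), np.float64(216.1648166780312)) (np.float64(236.40604603832034), np.float64(133.0295095480117))
(540, 540, 3)
```

View pics/m5.png

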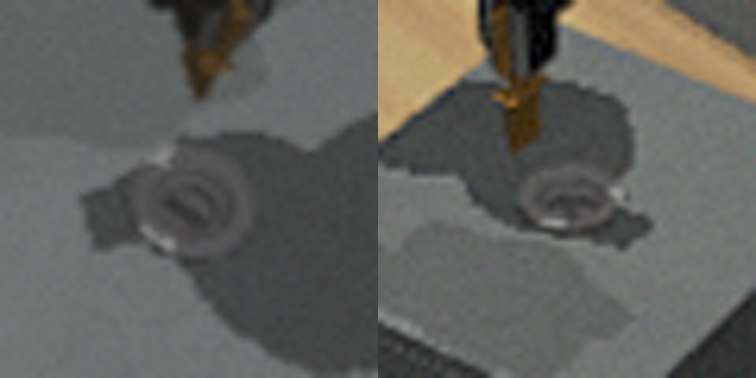

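Emit:
play_rows --moves '[[[0.01,-0.03,0],0.33,1],[[0.02,-0.05,0],0.66,1],[[0.025,-0.055,0],1,1],[[0.025,-0.055,0],1,1]]'

```text
clock: 7.95
position: [598.3, 170.5, 384.1]
ee_rot: [0.934, 0.358, -0.0, 0.001]
contact_force: [0.2, -0.4, -0.7]
gripper_width: 7.2
```

Emit:
play_rows --moves '[[[0.01,-0.01,-0.05],0.294,1],[[0.01,-0.01,-0.093],0.294,1],[[0.01,-0.01,-0.093],0.294,1]]'

```text
clock: 8.32
position: [601.0, 167.2, 354.8]
ee_rot: [0.904, 0.427, -0.002, 0.001]
contact_force: [-0.0, 0.9, -0.8]
gripper_width: 7.4
```

```bash
python3 - <<'E'
from h import *
w=shot('wrist','w6.png')
st=arm.read_state();print(st['clock'],st['position'],st['ee_rot'],st['joints'],st['contact_force'],st['gripper_width'])
u,v=proj(w,[620.7,192.8,116]);print(u,v)
im=w['pixels'][60:240,170:350]
cv2.imwrite('pics/w6c.png',cv2.cvtColor(cv2.resize(im,None,fx=3.3333333,fy=3.3333333,interpolation=cv2.INTER_CUBIC),cv2.COLOR_RGB2BGR))
E
```

```text
8.375 [601.24071108 167.39408658 355.75405008] [ 9.03819125e-01  4.27912503e-01 -8.28191084e-04  1.09220452e-03] [ 0.53088408  0.41970162 -0.06555651  0.00229169 -1.08738266  1.92320982] [ 0.19570887 -0.33424629  1.01086793] 7.504774686555008
254.14479015968433 161.23133118558923
```

View pics/w6c.png

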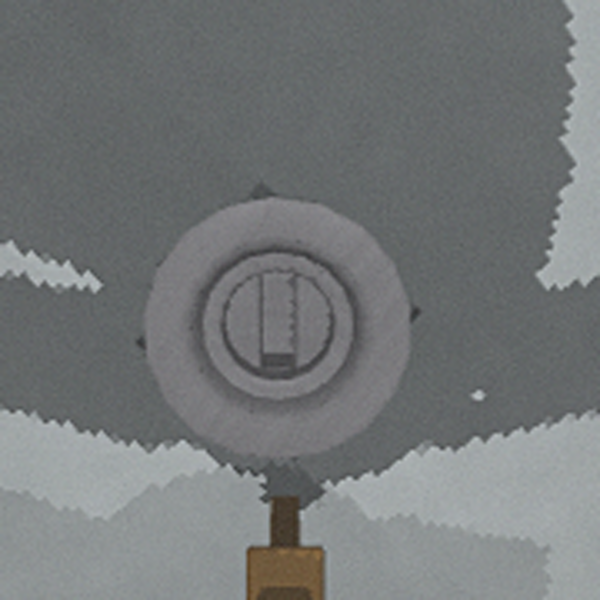

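```bash
python3 - <<'E'
from h import *
from scipy.spatial.transform import Rotation as Ro
w=shot('wrist');st=arm.read_state()
R=Ro.from_quat(st['ee_rot']).as_matrix();p=st['position'];print(p,R.round(4)[:,0],np.arctan2(R[1,0],R[0,0]))
k=3.33333333;g=lambda x,y:(170+x/k-.35,60+y/k-.35)
tip=p+R@[9.25,0,217];print('tip pred',proj(w,tip),proj(w,p+R@[9.25,2.3,217]),proj(w,p+R@[9.25,-2.3,217]),'obs',g(285,497),g(271,497),g(299,497))
top=p+R@[15,0,138];
for nm,c,z in(('flange',(278.5,329),116),('throat',(279,326),110),('plug',(277.5,324),102),('slot',(278,319),102)):
    print(nm,onz(w,*g(*c),z).round(1))
for a,b,z in(((145,329),(412,329),116),((222,324),(333,324),102)): print(np.linalg.norm(onz(w,*g(*a),z)-onz(w,*g(*b),z)))
S=[onz(w,*g(*c),102)[:2] for c in((258,271),(260,366),(296,366),(297,271))]
for a,b in((1,0),(2,3)): d=S[b]-S[a];print(np.linalg.norm(d),np.arctan2(d[1],d[0]))
print(np.mean(S,0))
E
```

```text
[601.39002609 167.53112569 356.38455966] [ 0.6332  0.774  -0.0012] 0.8850944630642381
tip pred (np.float64(256.1165159076377), np.float64(208.76676070200187)) (np.float64(259.9787908784662), np.float64(208.76284997418662)) (np.float64(252.25431655333125), np.float64(208.77067135325197)) obs (255.1500000855, 208.7500001491) (250.9500000813, 208.7500001491) (259.35000008969996, 208.7500001491)
flange [622.  194.8 116. ]
throat [621.5 194.1 110. ]
plug [620.3 193.2 102. ]
slot [621.  193.9 102. ]
51.00012682846221
22.59519126116597
19.687703671777985 0.896649538147827
19.6874061336919 0.8767949158191718
[620.96250733 193.92847082]
```

Emit:
play_rows --moves '[[[0.04,0.05,0],0,1],[[0.067,0.086,0],0,1],[[0.067,0.086,-0.04],0,1],[[0.067,0.086,-0.058],0,1],[[0.067,0.086,-0.058],0,1]]'

```text
clock: 9.05
position: [621.1, 192.9, 338.0]
ee_rot: [0.904, 0.428, -0.001, 0.001]
contact_force: [0.0, 0.8, -0.4]
gripper_width: 7.4
```

```bash
python3 - <<'E'
from h import *
w=shot('wrist','w7.png');s=shot('scene');d=shot('side')
st=arm.read_state();print(st['clock'],st['position'],st['ee_rot'],st['contact_force'],st['wrist_torque'],st['gripper_width'])
im=w['pixels'][150:290,186:326]
a=cv2.resize(im,(390,390),interpolation=cv2.INTER_CUBIC)
b=cv2.resize(s['pixels'][180:240,315:375],(390,390),interpolation=cv2.INTER_CUBIC)
c=cv2.resize(d['pixels'][100:160,206:266],(390,390),interpolation=cv2.INTER_CUBIC)
cv2.imwrite('pics/m7.png',cv2.cvtColor(cv2.resize(np.hstack([a,b,c]),(798,266)),cv2.COLOR_RGB2BGR))
cv2.imwrite('pics/w7c.png',cv2.cvtColor(cv2.resize(im,(560,560),interpolation=cv2.INTER_CUBIC),cv2.COLOR_RGB2BGR))
E
```

```text
9.2 [621.4739314  193.12531421 339.3149033 ] [9.03704248e-01 4.28155691e-01 8.39711667e-05 1.15310891e-03] [ 0.42527611  0.03394468 -0.40062565] [-0.00267955  0.01746182 -0.0655201 ] 7.157773414441564
```

View pics/m7.png

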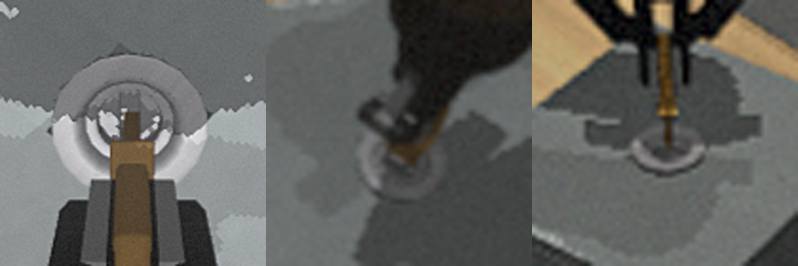

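View pics/w7c.png

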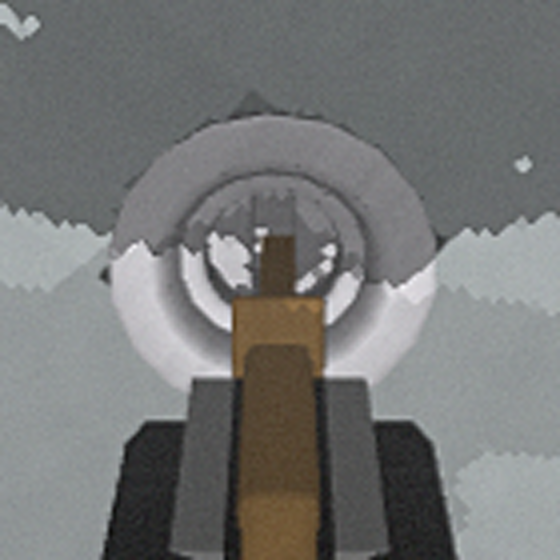

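```bash
python3 - <<'E'
from h import *
for i in range(8):
    st=arm.read_state();st2=arm.read_state();print(st['clock'],st['position'].round(2),st2['position'].round(2),st['contact_force'].round(1))
    arm.get_image('wrist')
st=arm.read_state();print(st['clock'],st['position'].round(2))
E
```

```text
9.2 [621.47 193.13 339.31] [621.47 193.13 339.31] [ 0.4  0.  -0.4]
9.25 [621.5  193.17 339.41] [621.5  193.17 339.41] [ 0.1 -0.3 -1.1]
9.3 [621.49 193.21 339.46] [621.49 193.21 339.46] [-1.2  1.1 -1.4]
9.35 [621.49 193.23 339.43] [621.49 193.23 339.43] [ 0.1 -1.1 -1. ]
9.4 [621.49 193.28 339.38] [621.49 193.28 339.38] [ 0.2 -0.5 -0.7]
9.45 [621.48 193.28 339.33] [621.48 193.28 339.33] [-1.5  0.1 -0.7]
9.5 [621.48 193.27 339.23] [621.48 193.27 339.23] [ 0.3 -0.1 -0.3]
9.55 [621.49 193.31 339.17] [621.49 193.31 339.17] [-0.4 -0.2 -1.4]
9.6 [621.49 193.34 339.09]
```

Emit:
play_rows --moves '[[[-0.001,0.0005,-0.01],0,1],[[-0.0013,0.0005,-0.02],0,1],[[-0.0013,0.0005,-0.03],0,1],[[-0.0013,0.0005,-0.037],0,1],[[-0.0013,0.0005,-0.037],0,1],[[-0.0013,0.0005,-0.037],0,1]]'

```text
clock: 10.35
position: [621.1, 193.5, 328.1]
ee_rot: [0.904, 0.428, 0.0, 0.001]
contact_force: [-0.4, -0.6, -0.5]
gripper_width: 7.0
```

```bash
cat > q.py <<'E'
from h import *
import sys
w=shot('wrist')
st=arm.read_state();print(st['clock'],st['position'].round(2),st['ee_rot'].round(4),st['contact_force'].round(1),st['wrist_torque'].round(2),st['gripper_width'].round(1))
im=w['pixels'][150:290,186:326]
cv2.imwrite('pics/'+sys.argv[1],cv2.cvtColor(cv2.resize(im,(560,560),interpolation=cv2.INTER_CUBIC),cv2.COLOR_RGB2BGR))
E
python3 q.py w8.png
```

```text
Traceback (most recent call last):
  File "q.py", line 4, in <module>
    st=arm.read_state();print(st['clock'],st['position'].round(2),st['ee_rot'].round(4),st['contact_force'].round(1),st['wrist_torque'].round(2),st['gripper_width'].round(1))
                                                                                                                                                 ^^^^^^^^^^^^^^^^^^^^^^^^^
AttributeError: 'float' object has no attribute 'round'
```

```bash
sed -i "s/st\['gripper_width'\].round(1)/st['gripper_width']/" q.py; python3 q.py w8.png
```

```text
10.45 [621.15 193.49 328.2 ] [9.037e-01 4.282e-01 1.000e-04 1.100e-03] [ 0.5 -0.2 -1.2] [-0.   -0.01  0.02] 7.005764908555976
```

View pics/w8.png

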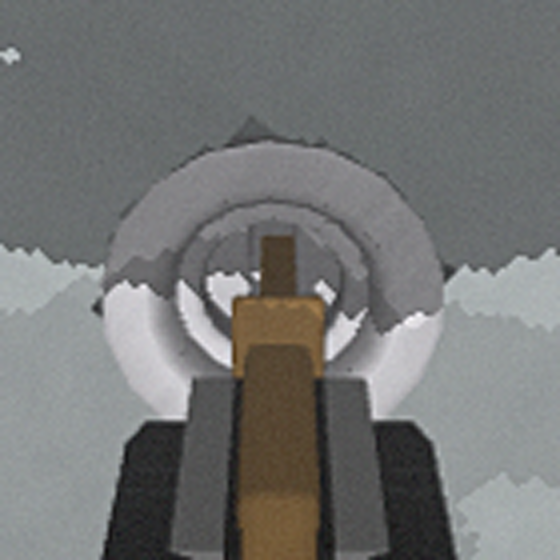

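```bash
python3 - <<'E'
from h import *
from scipy.optimize import least_squares
w=shot('wrist');st=arm.read_state();print(st['position'])
t=np.linspace(0,2*np.pi,181)
def ext(c,r,z=116):
    q=np.array([proj(w,[c[0]+r*np.cos(a),c[1]+r*np.sin(a),z]) for a in t]); q=(q-[186,150])*4+1.5
    return q[:,0].min(),q[:,0].max(),q[:,1].min()
obs=np.array([102,443,142,177,370,203.])
def f(x): return np.r_[ext(x[:2],x[2]),ext(x[:2],x[3])]-obs
r=least_squares(f,[621,193,25.5,15.5]);print(r.x.round(2),r.fun.round(1))
E
```

```text
[621.12716487 193.50263701 328.16844415]
[621.41 194.98  24.93  14.54] [ 2.3 -1.4 -3.7 -2.3  1.3  3.8]
```

Emit:
play_rows --moves '[[[0,0.0033,0],0,1],[[0,0.0033,-0.005],0,1],[[0,0.0033,-0.01],0,1],[[0,0.0033,-0.015],0,1],[[0,0.0033,-0.015],0,1]]'

```text
clock: 11.12
position: [621.1, 194.4, 323.4]
ee_rot: [0.904, 0.428, -0.0, 0.001]
contact_force: [1.0, 0.3, -1.5]
gripper_width: 7.1
```

```bash
python3 q.py w9.png
```

```text
11.175 [621.12 194.46 323.57] [0.9037 0.4282 0.     0.0011] [-0.  -0.8 -1.6] [ 0.02 -0.01  0.01] 7.540060996279752
```

View pics/w9.png

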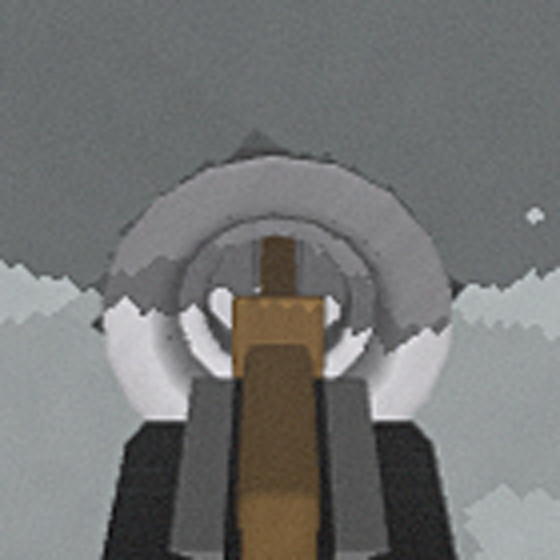

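Emit:
play_rows --moves '[[[0,0,-0.005],0,1],[[0,0,-0.01],0,1],[[0,0,-0.014],0,1],[[0,0,-0.016],0,1],[[0,0,-0.016],0,1]]'

```text
clock: 11.8
position: [621.1, 194.5, 318.7]
ee_rot: [0.904, 0.428, -0.0, 0.001]
contact_force: [0.3, -0.4, -0.1]
gripper_width: 7.2
```

```bash
python3 q.py w10.png
```

```text
11.85 [621.14 194.48 318.74] [ 0.9036  0.4283 -0.      0.0011] [ 0.3  0.2 -1.4] [ 0.04 -0.05 -0.  ] 7.162311263974805
```

Emit:
play_rows --moves '[[[0,0,-0.003],0,1],[[0,0,-0.006],0,1],[[0,0,-0.006],0,1]]'

```text
clock: 12.22
position: [621.1, 194.5, 316.8]
ee_rot: [0.904, 0.428, -0.0, 0.001]
contact_force: [-0.5, 0.1, -0.7]
gripper_width: 7.4
```

```bash
python3 q.py w10.png
```

```text
12.275 [621.13 194.48 316.89] [ 0.9036  0.4283 -0.      0.0011] [ 0.5  0.6 -1.5] [0.05 0.02 0.03] 7.247693047972768
```

View pics/w10.png

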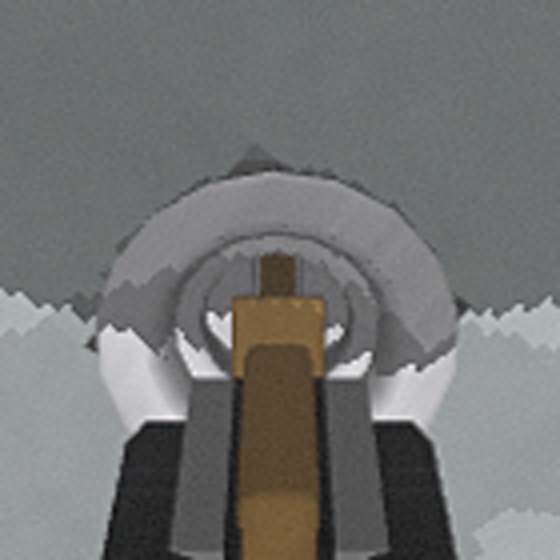

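Emit:
play_rows --moves '[[[0,0,-0.004],0,1],[[0,0,-0.008],0,1],[[0,0,-0.012],0,1],[[0,0,-0.012],0,1]]'

```text
clock: 12.78
position: [621.1, 194.5, 313.1]
ee_rot: [0.904, 0.428, -0.0, 0.001]
contact_force: [-0.3, 0.2, -1.6]
gripper_width: 7.2
```

```bash
python3 q.py w11.png
```

```text
12.825 [621.14 194.48 313.21] [ 9.036e-01  4.283e-01 -1.000e-04  1.100e-03] [0.5 0.6 0.2] [ 0.    0.02 -0.07] 7.2934622066334756
```

Emit:
play_rows --moves '[[[0,0,-0.004],0,1],[[0,0,-0.008],0,1],[[0,0,-0.012],0,1],[[0,0,-0.016],0,1],[[0,0,-0.016],0,1]]'

```text
clock: 13.45
position: [621.1, 194.4, 308.2]
ee_rot: [0.904, 0.428, -0.0, 0.001]
contact_force: [0.7, 1.1, -0.2]
gripper_width: 7.2
```

```bash
python3 q.py w11.png
```

```text
13.5 [621.14 194.46 308.37] [ 9.037e-01  4.283e-01 -2.000e-04  1.200e-03] [ 1.2 -0.7 -1.3] [ 0.02 -0.01  0.04] 7.109289130184824
```

Emit:
play_rows --moves '[[[0,0,-0.003],0,1],[[0,0,-0.006],0,1],[[0,0,-0.006],0,1]]'

```text
clock: 13.88
position: [621.1, 194.5, 306.5]
ee_rot: [0.904, 0.428, -0.0, 0.001]
contact_force: [-0.1, 0.1, -0.4]
gripper_width: 7.4
```

```bash
python3 q.py w12.png
```

```text
13.925 [621.14 194.46 306.54] [ 9.036e-01  4.283e-01 -2.000e-04  1.200e-03] [-0.2  0.1  0.3] [-0.01 -0.03 -0.01] 6.786402820087053
```

View pics/w12.png

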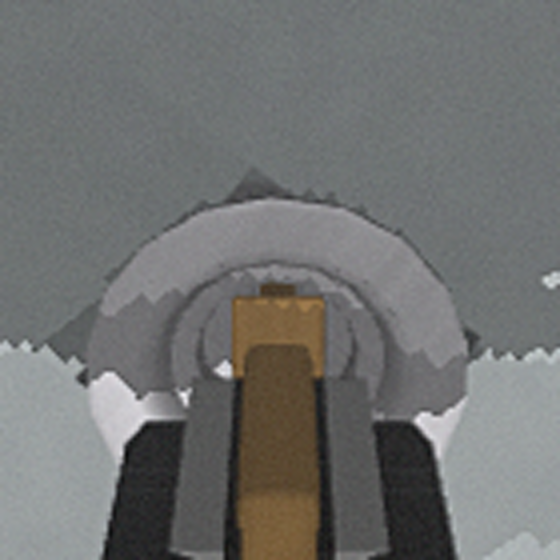

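Emit:
play_rows --moves '[[[0,0,-0.0015],0,1],[[0,0,-0.003],0,1],[[0,0,-0.003],0,1]]'

```text
clock: 14.3
position: [621.1, 194.5, 306.3]
ee_rot: [0.904, 0.428, 0.0, 0.001]
contact_force: [-1.7, -0.5, 2.9]
gripper_width: 7.5
```

Emit:
play_rows --moves '[[[0,0,-0.0015],0,1],[[0,0,-0.0015],0,1]]'

```text
clock: 14.55
position: [621.1, 194.4, 306.3]
ee_rot: [0.904, 0.428, 0.0, 0.001]
contact_force: [-2.3, -0.7, 4.8]
gripper_width: 7.2
```

Emit:
play_rows --moves '[[[0,0,0],-0.12,1],[[0,0,0],-0.24,1],[[0,0,0],-0.36,1],[[0,0,0],-0.48,1],[[0,0,0],-0.48,1]]'

```text
clock: 15.18
position: [621.2, 194.7, 306.4]
ee_rot: [0.95, 0.312, 0.0, 0.001]
contact_force: [-1.2, 1.4, 2.2]
gripper_width: 7.3
```

```bash
python3 q.py w13.png
```

```text
15.225 [621.15 194.72 306.33] [9.499e-01 3.125e-01 3.000e-04 1.200e-03] [-1.5  1.5  2.7] [0.36 0.42 0.15] 6.912455253960056
```

View pics/w13.png

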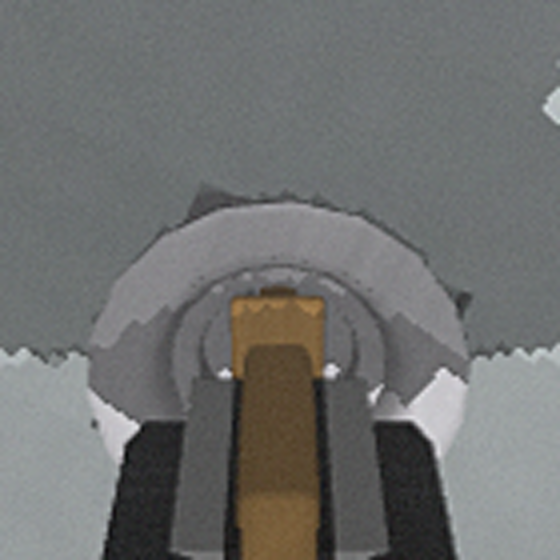

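Emit:
play_rows --moves '[[[0,0,0],-0.15,1],[[0,0,0],-0.3,1],[[0,0,0],-0.45,1],[[0,0,0],-0.6,1],[[0,0,0],-0.7,1],[[0,0,0],-0.7,1]]'

```text
clock: 15.98
position: [621.3, 194.7, 306.4]
ee_rot: [0.991, 0.135, 0.0, 0.001]
contact_force: [-0.8, 1.4, 2.6]
gripper_width: 7.2
```

Emit:
play_rows --moves '[[[0,0,0],-0.15,1],[[0,0,0],-0.3,1],[[0,0,0],-0.4,1],[[0,0,0],-0.4,1]]'

```text
clock: 16.48
position: [621.3, 194.7, 306.3]
ee_rot: [1.0, 0.031, 0.0, 0.001]
contact_force: [-0.6, 0.6, 2.6]
gripper_width: 7.0
```

```bash
python3 q.py w14.png; python3 - <<'E'
from h import *
shot('side','side14.png')
E
```

```text
16.525 [621.34 194.7  306.33] [9.995e-01 3.140e-02 3.000e-04 1.300e-03] [-0.5  1.   2.2] [0.03 0.25 0.15] 7.187109429449996
```

View pics/side14.png

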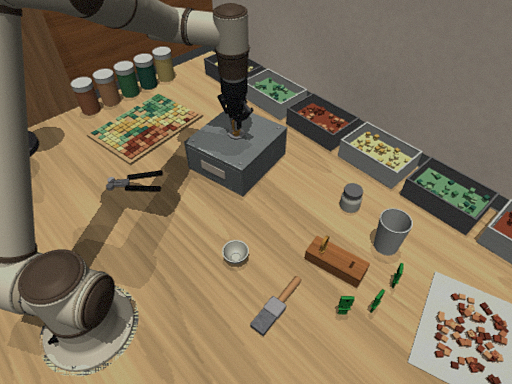

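Emit:
play_rows --moves '[[[0,0,0],-0.1,1],[[0,0,0],-0.2,1],[[0,0,0],-0.27,1],[[0,0,0],-0.27,1]]'

```text
clock: 17.08
position: [621.4, 194.7, 306.4]
ee_rot: [0.999, -0.039, 0.0, 0.001]
contact_force: [-0.3, -0.6, 1.7]
gripper_width: 7.2
```

```bash
python3 q.py w15.png; python3 - <<'E'
from h import *
shot('side','side15.png')
E
```

```text
17.125 [621.39 194.66 306.33] [ 9.992e-01 -3.900e-02  3.000e-04  1.300e-03] [-1.1 -0.1  2.1] [-0.04  0.17  0.14] 7.7731995707768355
```

View pics/side15.png

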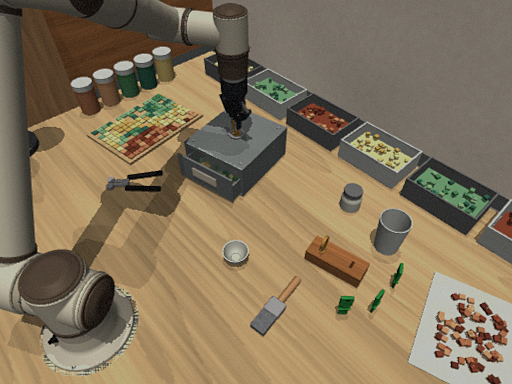

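Emit:
play_rows --moves '[[[0,0,0],0,0.7],[[0,0,0],0,0.4],[[0,0,0],0,0],[[0,0,0],0,-0.5],[[0,0,0],0,-1],[[0,0,0],0,-1],[[0,0,0],0,-1]]'

```text
clock: 18.05
position: [621.4, 194.7, 306.4]
ee_rot: [0.999, -0.039, 0.0, 0.001]
contact_force: [-0.2, 0.3, 0.5]
gripper_width: 85.1
```

```bash
python3 q.py w16.png
```

```text
18.1 [621.38 194.66 306.36] [ 9.992e-01 -3.910e-02  3.000e-04  1.300e-03] [-0.  -0.3  0.2] [-0.01  0.04  0.05] 85.23287440236614
```

View pics/w16.png

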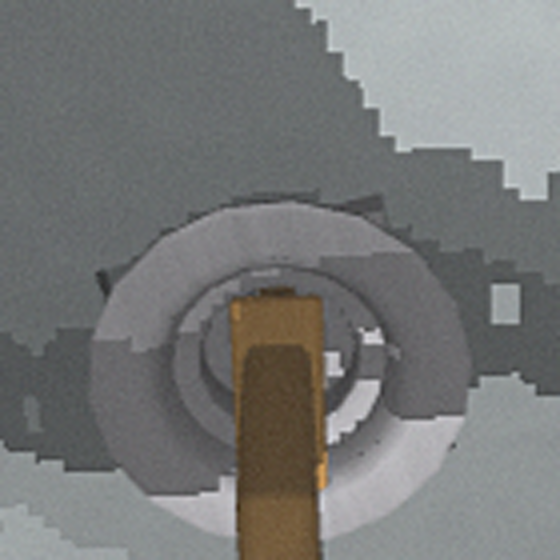

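Released and standing upright. I lift straight up.

Emit:
play_rows --moves '[[[0,0,0.04],0,-1],[[0,0,0.12],0,-1],[[0,0,0.25],0,-1],[[0,0,0.38],0,-1],[[0,0,0.42],0,-1],[[0,0,0.42],0,-1],[[0,0,0.42],0,-1],[[0,0,0.42],0,-1]]'

```text
clock: 19.1
position: [621.3, 194.6, 430.6]
ee_rot: [0.999, -0.039, -0.001, 0.002]
contact_force: [-0.3, -0.9, 0.8]
gripper_width: 85.5
```

```bash
python3 q.py w17.png; python3 - <<'E'
from h import *
a=shot('scene')['pixels'];b=shot('side')['pixels'];w=shot('wrist')['pixels']
c=lambda i:cv2.resize(i,(395,296))
z=cv2.resize(b[90:210,160:320],(395,296),interpolation=cv2.INTER_CUBIC)
cv2.imwrite('pics/m17.png',cv2.cvtColor(np.vstack([np.hstack([c(a),c(b)]),np.hstack([c(w),z])]),cv2.COLOR_RGB2BGR))
E
```

```text
19.15 [621.39 194.68 430.91] [ 9.992e-01 -3.910e-02 -9.000e-04  1.900e-03] [-0.2 -0.3 -0.6] [ 0.04 -0.02 -0.02] 85.47138473906705
```

View pics/m17.png

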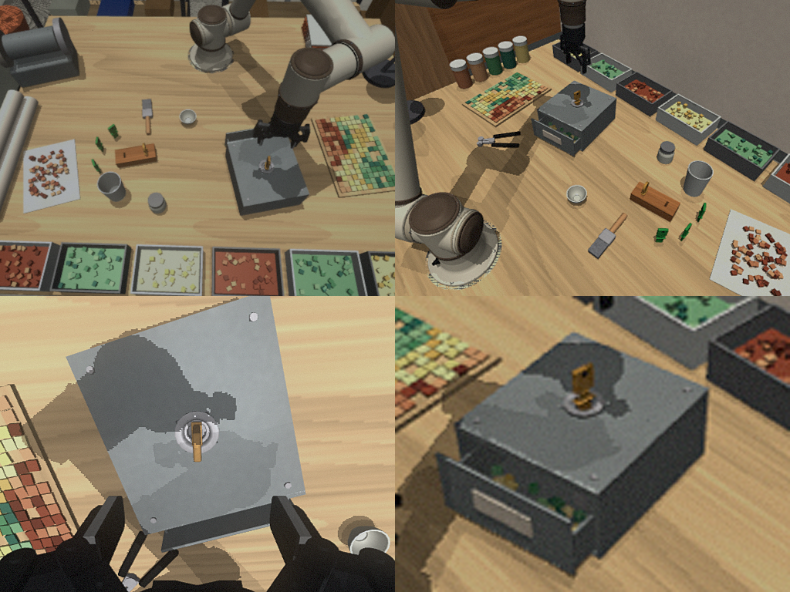

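The pictures show the drawer out, the key upright in the lock, the round-headed key still in its block and the other things where they were. I hand the job in.

```bash
python3 -c "
from bench import arm
print(arm.job_done())"
```

```text
the job is handed in; nothing more can be done
None
```

The drawer has sprung out and the square-headed key is standing upright in the lock, released. I handed the job in at about 19 s of the 64 s allowed.

- **Finding the keyway:** I could see it in the wrist camera, at 0.885 rad in the world frame, about 0.67 rad anticlockwise of the store's x axis. The key was therefore turned to that angle before lowering and needed no feeling round.
- **Inserting the key:** It slid in with no noticeable force and touched the floor of the keyway at about 5 N at the wrist. The tip was about 89 mm above the bench there, which matches the expected seat.
- **Turning it:** I eased it clockwise to about 0.29 rad past the store's x axis, at 0.15 N m or less about the key's axis. The drawer was still shut at 0.15 rad on the wrist, as the blade has some play, and was out at 0.29 rad.
- **Last checks:** The final pictures show the drawer well out, but I judged that by eye and did not measure the 35 mm. The round-headed key is still in its block, the other things look unmoved, and the gripper is clear of everything.

The position estimates for the lock differed by 1 to 2 mm between views. I corrected for this by comparing the key with the lock's rim in the wrist pictures while lowering it.

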